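# Find the turntable that binds

## Task

One of the three small painting turntables on the wooden board has a binding bearing. Turn each white head lightly by its knob about a quarter turn (either way, and leave it turned) and feel its drag, without squeezing or shoving; then mark the one that binds by gently putting the red ring over its knob, flat down on its head, and let go. Leave everything else alone.

Things in the scene. Friction and masses are not known exactly. Their poses are not given: they have to be found in the camera images.
- board: pale wooden board fixed to the table, 130 x 370 x 18 mm, carrying in a row along its own y axis, 130 mm apart, three identical-looking small painting turntables a (towards -y), b (middle), c (towards +y), each on a dark steel pedestal (90 mm wide at the foot, 56 mm at the top, 58 mm above the table); origin under the board's centre, on the table
- disc_a: turntable a's white round head, 110 mm across, 14 mm thick, its top 72 mm above the table, with an aluminium band round the rim, a blue stripe on top, and an upright steel turning knob near the rim, opposite the stripe. Origin at the centre of the head's underside, 58 mm above the table, z up along the turning axis; the knob stands on its -x axis
- knob_a (a point): foot of turntable a's knob, on the head's top, 34 mm from the turning axis; it goes round with the head. The knob is a round-tipped steel pin 12 mm thick, standing 30 mm above the head's top, so its tip is 102 mm above the table. Turn the head by it, lightly: the fingers must never press on knob and head with more than 70 N in all, squeeze included
- head_a (a joint): angle of turntable a's head, rad, endless, positive counter-clockwise from above, within 0.2 of 0 at the start (knob towards the board's -x). One head, any of the three, binds: about 0.16 N m (nearly 5 N at the knob) all the while it is being turned, and stops at once when let go. The other two: 0.002 N m, and they coast a moment when flicked. It cannot be seen which binds
- disc_b: turntable b's white round head, 110 mm across, 14 mm thick, its top 72 mm above the table, with an aluminium band round the rim, a blue stripe on top, and an upright steel turning knob near the rim, opposite the stripe. Origin at the centre of the head's underside, 58 mm above the table, z up along the turning axis; the knob stands on its -x axis
- knob_b (a point): foot of turntable b's knob, on the head's top, 34 mm from the turning axis; it goes round with the head. The knob is a round-tipped steel pin 12 mm thick, standing 30 mm above the head's top, so its tip is 102 mm above the table. Turn the head by it, lightly: the fingers must never press on knob and head with more than 70 N in all, squeeze included
- head_b (a joint): angle of turntable b's head, rad, endless, positive counter-clockwise from above, within 0.2 of 0 at the start (knob towards the board's -x). One head, any of the three, binds: about 0.16 N m (nearly 5 N at the knob) all the while it is being turned, and stops at once when let go. The other two: 0.002 N m, and they coast a moment when flicked. It cannot be seen which binds
- disc_c: turntable c's white round head, 110 mm across, 14 mm thick, its top 72 mm above the table, with an aluminium band round the rim, a blue stripe on top, and an upright steel turning knob near the rim, opposite the stripe. Origin at the centre of the head's underside, 58 mm above the table, z up along the turning axis; the knob stands on its -x axis
- knob_c (a point): foot of turntable c's knob, on the head's top, 34 mm from the turning axis; it goes round with the head. The knob is a round-tipped steel pin 12 mm thick, standing 30 mm above the head's top, so its tip is 102 mm above the table. Turn the head by it, lightly: the fingers must never press on knob and head with more than 70 N in all, squeeze included
- head_c (a joint): angle of turntable c's head, rad, endless, positive counter-clockwise from above, within 0.2 of 0 at the start (knob towards the board's -x). One head, any of the three, binds: about 0.16 N m (nearly 5 N at the knob) all the while it is being turned, and stops at once when let go. The other two: 0.002 N m, and they coast a moment when flicked. It cannot be seen which binds
- ring_red: red ring-shaped marker, 44 mm across, 16 mm high, 17 mm hole, 30 g, lying flat on the table; origin at the centre of its underside. It fits loosely over a head's knob and then rests flat on the head
- ring_blue: blue ring-shaped marker, 44 mm across, 16 mm high, 17 mm hole, 30 g, lying flat on the table; origin at the centre of its underside; a loose bystander
- ring_yellow: yellow ring-shaped marker, 44 mm across, 16 mm high, 17 mm hole, 30 g, lying flat on the table; origin at the centre of its underside; a loose bystander
- ink_pink: pink ink jar with black cap, 52 mm across, 80 mm tall, standing; origin under its centre; a loose bystander
- varnish: tiny amber varnish bottle, 24 mm across, 50 mm tall, standing; origin under its centre; a loose bystander
- brush: paint brush, 160 mm long, lying flat; origin underneath, near the middle of its length; a loose bystander
- figure: small dark carved wooden figure, 40 mm across, 88 mm tall; origin under its centre; a loose bystander
Mind the look-alikes: they are no part of the job. Of the things shaped like the ring_red, the red one is meant.

How it is judged:
On the way:
1. every head has been turned more than 0.9 rad from its zero angle, either way, before the red ring is moved ((value of joint head_a above 0.9 rad or value of joint head_a below -0.9 rad) and (value of joint head_b above 0.9 rad or value of joint head_b below -0.9 rad) and (value of joint head_c above 0.9 rad or value of joint head_c below -0.9 rad) and distance of ring_red from where it was at the start of the episode below 0.02 m), for 0.1 s.
At the end, for the whole second after the job is handed in: the red ring lies flat (within 0.1 rad) and still on the head of the turntable that binds, over its knob: its origin within 6 mm of the knob's centre line and 67 to 77 mm above the table. (The binding head is known by the rubbing part inside, pressing on it with over 2.5 N.) (((contact force between disc_a and anything else above 2.5 N and horizontal distance between ring_red and knob_a below 0.006 m and height (world z) of ring_red between 0.067 and 0.077 m and angle between ring_red's own z axis and vertical below 0.1 rad and linear speed of ring_red below 0.03 m/s) or (contact force between disc_b and anything else above 2.5 N and horizontal distance between ring_red and knob_b below 0.006 m and height (world z) of ring_red between 0.067 and 0.077 m and angle between ring_red's own z axis and vertical below 0.1 rad and linear speed of ring_red below 0.03 m/s) or (contact force between disc_c and anything else above 2.5 N and horizontal distance between ring_red and knob_c below 0.006 m and height (world z) of ring_red between 0.067 and 0.077 m and angle between ring_red's own z axis and vertical below 0.1 rad and linear speed of ring_red below 0.03 m/s))); the robot touches nothing.
It fails at once if a bystander is pushed away or knocked over (moved more than 30 mm) (distance of any of ring_blue, ring_yellow, ink_pink, varnish, brush, figure from where it was at the start of the episode above 0.03 m).
It fails at once if a head is squeezed, shoved or pressed by the fingers with more than 70 N in all (contact force between the fingers and disc_a above 70 N or contact force between the fingers and disc_b above 70 N or contact force between the fingers and disc_c above 70 N).
It fails at once if the red ring is jammed, slammed or dropped on a head or its knob (more than 20 N) (contact force between ring_red and disc_a above 20 N or contact force between ring_red and disc_b above 20 N or contact force between ring_red and disc_c above 20 N).
It also fails if it takes over 69 s, if anything falls off the work surface, if the arm or the gripper's body presses on something with over 40 N, if the wrist force passes 120 N, or if a joint passes its speed limit or range.

## Robot

A 6-joint arm with a two-finger parallel gripper is mounted at the origin on the work surface. World frame = base frame: x ahead of the robot, y to its left, z up, the work surface at z = 0. Lengths are in m, angles in rad, forces in N, time in s.
With the tool pointing down it reaches from about 0.35 to 0.85 m from the base axis. Payload 8.1 kg.
Tool frame: the origin (TCP) lies at the centre of the arm's flange, where the gripper is bolted on; the fingertips stand 186 mm ahead of it and the grasp point (between the pads) lies 167 mm ahead of it; z points along the fingers, y is the line along which they close (so a half turn about z gives the same grasp; the last joint's range is limited). The gripper opens to 93 mm and grips with 3 to 60 N. Pads are 15 mm wide; open, the fingers measure 128 mm over their backs; the gripper's body (75 mm by 188 mm) begins 65 mm behind the grasp point.
Start: joints at [1.103, 0.13, 1.488, -0, 1.523, -0.085], TCP at [0.224, 0.557, 0.405] pointing down, gripper open.
Joint ranges: [-2.96, 2.96], [-0.89, 2.26], [0.02, 2.5], [-1.34, 4.48], [0, 2.73], [-2.66, 2.66]. Speed limits (rad/s): [2.39, 2.39, 2.79, 3.14, 3.14, 3.14].

## Interface

Orientations are given as a rotation vector (axis times angle).
In Python, from plant import robot gives the robot as it stands.
- The arm moves only by the tool apply_moves, never from a script. Its argument "series" is a list of rows, each a list of 2 entries, a list of its own where there are three numbers: the shift along the tool's x, y, z in mm, then the turn, a rotation vector about the tool's x, y, z in rad. A call has 1 to 12 rows; each row shifts and turns the commanded pose from where the row before left it, along the tool's axes as they then stand; what a row does not reach is not made up. A row lasts 1/12 s, in which the tool goes at most 41.7 mm and 7.16 degrees, less where a joint would pass 70% of its speed; a pose out of reach is approached as far as the arm can. A call is refused whole if a number of a shift passes 41.7 or a number of a turn 0.125, either way. A call with a gripper value outside its range is refused whole. "claw" is the opening, from 0 (shut) to 1 (fully open), set as the call begins (left out, the last holds). The fingers move at their own pace and stop on an object; "newtons" is the grip in N (left out, the last holds). Time passes only in rows, so rows that do not move let the fingers close. It gives the time, the measured TCP pose, the force, the opening and the grip force at its end, in the units of the state.
- robot.read_state(): the state, without advancing time (a new reading comes with each control period).
- robot.read_camera(name): name is "scene" or "side" or "wrist"; returns (picture, depth): 384x512x3 uint8, blue, green, red; 384x512 float32, m along the optical axis (not along the pixel's ray), 0 where there is no reading.
- robot.calibration(name): a dict with "fx", "fy", "cx", "cy" (pixels), "extrinsics" (4x4, takes a point from world to camera coordinates). Camera axes: x right, y down, z forward; pixel columns grow to the right and rows downward; lengths in m; the calibration is good to about 2 mm. A picture is of the moment at which its call begins: read the wrist's pose just before it. calibration takes no time and is no camera call; for the wrist camera it gives the pose at the moment of the call.
- robot.close_job(): hands the job in; it is judged then, once.
The state is a dict: "t": time; "q": joint angles; "dq": joint speeds; "joint_torque": joint torques, N m; "tool_pos": TCP position; "orientation": TCP orientation; "force": force on the tool from outside, world axes, zero at the start; "wrist_torque": the same for the moment, N m; "opening": finger opening in m; "gripper_force": force on a finger pad.
Only numpy, scipy, OpenCV 4.12 (cv2) and the standard library are available. Lean on these libraries where they do the work, as an engineer would, in place of code of your own. Each camera call takes 0.05 s, during which the arm holds its last target. There are 200 camera calls.

## Working session

There is one attempt and no reset: what is moved stays moved. The work goes in short steps, Python scripts to look and compute and a tool call to move; the robot and the scene stay as the last step left them, time stands still between calls to the robot, and variables do not carry over. Pictures are saved under pics/ and viewed, at most 11 in all, crops included, and the job is handed in when it is done.

Besides the shell and the picture viewer there is one more tool, called after "Emit:" as name(argument=value, ...), one argument or row to a line, values as JSON. apply_moves: Moves the arm, as the interface text tells. Its arguments: {"type":"object","properties":{"series":{"type":"array"},"claw":{"type":"number"},"newtons":{"type":"number"}},"required":["series"]}

```bash
mkdir -p pics; cat > h.py <<'E'
import numpy as np, cv2
from scipy.spatial.transform import Rotation as R
from plant import robot
def snap(n):
    c=robot.calibration(n); im,d=robot.read_camera(n); return np.array(im),np.array(d),c
def ray(c,u,v,z):
    E=np.array(c["extrinsics"]);Rm,t=E[:3,:3],E[:3,3]
    o=-Rm.T@t; d=Rm.T@np.array([(u-c["cx"])/c["fx"],(v-c["cy"])/c["fy"],1])
    return o+d*(z-o[2])/d[2]
def cloud(d,c):
    E=np.array(c["extrinsics"]);v,u=np.indices(d.shape)
    p=np.stack([(u-c["cx"])/c["fx"]*d,(v-c["cy"])/c["fy"]*d,d],-1)
    return (p-E[:3,3])@E[:3,:3]
def proj(c,p):
    E=np.array(c["extrinsics"]);q=E[:3,:3]@np.array(p)+E[:3,3]
    return c["fx"]*q[0]/q[2]+c["cx"],c["fy"]*q[1]/q[2]+c["cy"]
E
python3 - <<'E'
from h import *
s=robot.read_state();print(s)
for n in("scene","side","wrist"):
    im,d,c=snap(n);cv2.imwrite(f"pics/{n}0.png",im);np.savez(f"{n}0.npz",im=im,d=d)
    E=np.array(c["extrinsics"]);print(n,-E[:3,:3].T@E[:3,3],E[2,:3],c["fx"])
E
```

```text
{'t': 0.0, 'q': array([ 1.10260644e+00,  1.31153225e-01,  1.48927679e+00, -7.65628334e-06,
        1.52298745e+00, -8.54159255e-02]), 'dq': array([ 0.00048737,  0.00078163, -0.00189178,  0.00034647, -0.00126719,
       -0.00057465]), 'joint_torque': array([-1.25553174e-04, -5.59840786e+01, -4.91766536e+01,  7.67193083e-02,
        3.50327126e-02, -1.79225744e-04]), 'tool_pos': array([0.22398346, 0.55637961, 0.40369324]), 'orientation': array([-5.97501787e-01, -3.08374797e+00,  2.76014548e-03]), 'force': array([0.40426511, 1.00151789, 0.6228383 ]), 'wrist_torque': array([ 0.02302159, -0.00474202, -0.0123862 ]), 'gripper_force': 0.0, 'opening': 0.09297307914241137}
scene [0.91231002 0.72997577 0.91715838] [-0.34012211 -0.61553701 -0.7109368 ] 404.531069895175
side [ 0.30982007 -0.6906888   0.81124681] [ 0.20453891  0.68622406 -0.69804038] 401.5324130779062
wrist [0.16259343 0.58116597 0.3841317 ] [ 0.22015499 -0.09136242 -0.97117696] 271.5779464256125
```

View pics/scene0.png

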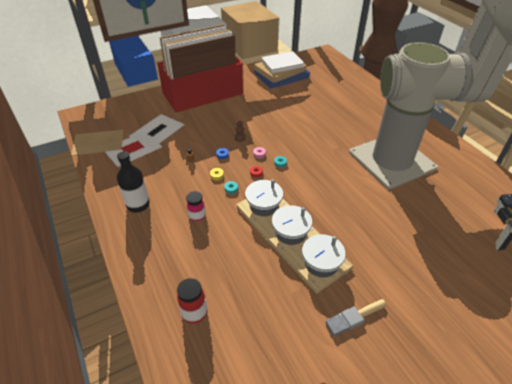

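View pics/side0.png

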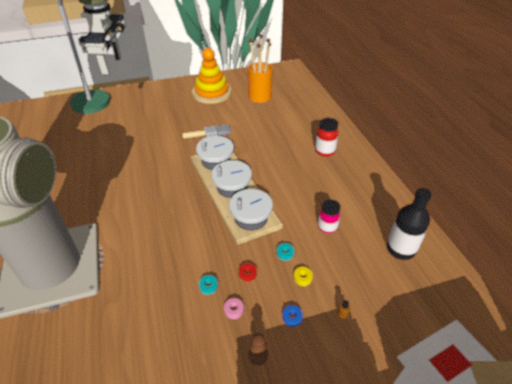

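Scene view: heads at (264,194), (292,222), (324,253). The ring-shaped things are red (257,171), pink (260,153), teal (281,161) and (232,187), blue (222,153), yellow (217,174). The side view shows red at (248,271) and pink at (233,307). The saturated red one is the one meant.

```bash
python3 - <<'E'
from h import *
for n in("scene","side"):
    z=np.load(n+"0.npz");im,d=z["im"],z["d"];c=robot.calibration(n);P=cloud(d,c)
    hsv=cv2.cvtColor(im,cv2.COLOR_BGR2HSV).astype(int);H,S,V=[hsv[...,i] for i in range(3)]
    reg=(P[...,0]>.3)&(P[...,0]<.8)&(abs(P[...,1])<.5)&(d>0)
    m=reg&(abs(P[...,2]-.072)<.006)&(S<60)&(V>120)
    k,l,st,ce=cv2.connectedComponentsWithStats(m.astype(np.uint8))
    for i in range(1,k):
        if st[i,4]>150:
            pts=np.float32(P[l==i][:,:2]);(x,y),r=cv2.minEnclosingCircle(pts);
            v,u=np.nonzero(l==i)
            print(n,"disc",ce[i].round(),st[i,4],(x,y),r)
            q=P[reg&(P[...,2]>.083)&(P[...,2]<.11)&(np.hypot(P[...,0]-x,P[...,1]-y)<.055)]
            print("  knob",len(q),q.mean(0).round(4) if len(q) else 0)
    m=reg&((H<5)|(H>174))&(S>170)&(P[...,2]<.03)&(P[...,2]>.005)
    k,l,st,ce=cv2.connectedComponentsWithStats(m.astype(np.uint8))
    for i in range(1,k):
        if st[i,4]>15: print(n,"red",ce[i].round(1),st[i,4],ray(c,*ce[i],.012).round(4))
im=np.load("side0.npz")["im"];cv2.imwrite("pics/crop.png",cv2.resize(im[120:370,170:370],None,fx=2.4,fy=2.4,interpolation=cv2.INTER_CUBIC))
E
```

```text
scene disc [264. 194.] 779 (0.5052687525749207, -0.0004461277276277542) 0.05615796893835068
  knob 25 [ 0.4741 -0.0069  0.0943]
scene disc [292. 222.] 928 (0.48786941170692444, 0.12767980992794037) 0.05619243532419205
  knob 30 [0.4552 0.1291 0.0949]
scene disc [323. 253.] 1140 (0.47002506256103516, 0.2561943233013153) 0.05637386068701744
  knob 32 [0.4386 0.2522 0.0954]
scene red [256.1 171.4] 93 [ 0.4521 -0.1539  0.012 ]
side disc [215. 148.] 688 (0.47085511684417725, 0.2519526481628418) 0.05765652656555176
  knob 26 [0.4359 0.2426 0.0947]
side disc [231. 174.] 834 (0.4865158796310425, 0.1252569556236267) 0.058093372732400894
  knob 26 [0.4529 0.1208 0.0944]
side disc [251. 205.] 1040 (0.5064830183982849, -0.005102650262415409) 0.05636673793196678
  knob 35 [ 0.4724 -0.0158  0.094 ]
side red [247.2 271.5] 227 [ 0.4507 -0.1602  0.012 ]
```

View pics/crop.png

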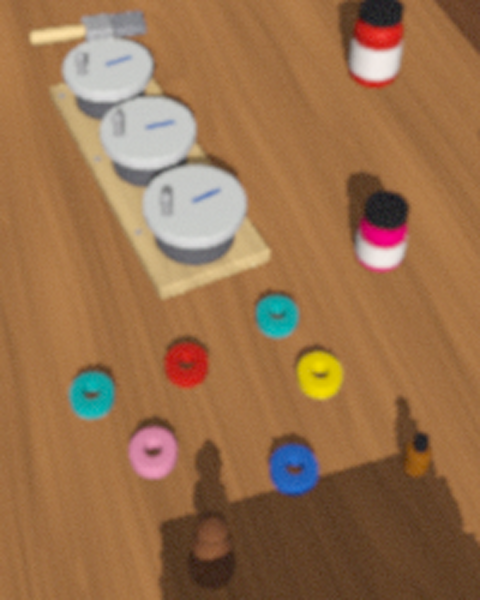

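```bash
cat >> h.py <<'E'
def plan(x,y,z,ang):
    """shift in tool mm (current frame) to TCP x,y,z and turn about tool z so tool y points at world angle ang"""
    s=robot.read_state();Rm=R.from_rotvec(s["orientation"]).as_matrix()
    a=np.arctan2(Rm[1,1],Rm[0,1]);d=Rm.T@(np.array([x,y,z])-s["tool_pos"])*1000
    w=(a-ang+np.pi)%(2*np.pi)-np.pi
    tilt=R.from_matrix(Rm.T@np.array([[0,0,0]]*3)+np.eye(3))
    print("t",s["t"],"pos",s["tool_pos"].round(4),"yang",round(a,3),"z",Rm[:,2].round(4),"shift",d.round(1),"turnz",round(w,3),"F",s["force"].round(1),"q",s["q"].round(2))
D={"a":(.5059,-.0028,.12),"b":(.4872,.1265,-.09),"c":(.4704,.2540,.06)}
def kn(n,h=None):
    x,y,h0=D[n];t=.137+(h0 if h is None else h);return x-.034*np.cos(t),y-.034*np.sin(t),np.pi/2+t
E
python3 -c "
from h import *
x,y,a=kn('c');plan(x,y,.33,a)"
```

```text
t 0.15 pos [0.224  0.5564 0.404 ] yang 1.188 z [-6.0e-04 -1.2e-03 -1.0e+00] shift [-313.1 -207.    74.2] turnz -0.58 F [-0.1  0.4 -0.2] q [ 1.1   0.13  1.49 -0.    1.52 -0.09]
```

Emit:
apply_moves(
  series=[
    [[-31.3,-20.7,7.4],[0,0,0]],
    [[-31.3,-20.7,7.4],[0,0,0]],
    [[-31.3,-20.7,7.4],[0,0,0]],
    [[-31.3,-20.7,7.4],[0,0,0]],
    [[-31.3,-20.7,7.4],[0,0,0]],
    [[-31.3,-20.7,7.4],[0,0,0]],
    [[-31.3,-20.7,7.4],[0,0,0]],
    [[-31.3,-20.7,7.4],[0,0,0]],
    [[-31.3,-20.7,7.4],[0,0,0]],
    [[-31.3,-20.7,7.4],[0,0,0]],
    [[0,0,0],[0,0,-0.116]],
    [[0,0,0],[0,0,-0.116]],
  ],
  claw=0.42,
  newtons=5,
)

```text
t: 1.15
tool_pos: [0.438, 0.2454, 0.3298]
orientation: [-0.235, -3.131, 0.002]
force: [-0.3, 0.7, 1.1]
opening: 0.0391
gripper_force: 0.0
```

Emit:
apply_moves(
  series=[
    [[0,0,0],[0,0,-0.116]],
    [[0,0,0],[0,0,-0.116]],
    [[0,0,0],[0,0,-0.116]],
    [[0,0,0],[0,0,0]],
    [[0,0,0],[0,0,0]],
  ],
)

```text
t: 1.57
tool_pos: [0.437, 0.2476, 0.3305]
orientation: [0.303, -3.126, 0.0]
force: [0.2, -0.1, -0.2]
opening: 0.0393
gripper_force: 0.0
```

```bash
python3 -c "
from h import *
x,y,a=kn('c');plan(x,y,.33,a)
im,d,c=snap('wrist');cv2.imwrite('pics/w1.png',im);print([proj(c,(x,y,.102)),proj(c,(x,y,.072))])"
```

```text
t 1.5667 pos [0.437  0.2476 0.3305] yang 1.764 z [-4.e-04 -1.e-04 -1.e+00] shift [ 0.  -0.3  0.5] turnz -0.003 F [ 0.2 -0.1 -0.2] q [ 0.41 -0.09  1.85  0.    1.38 -1.35]
[(np.float64(255.04746378960496), np.float64(207.6099091104513)), (np.float64(255.14959818285058), np.float64(197.67277501819598))]
```

View pics/w1.png

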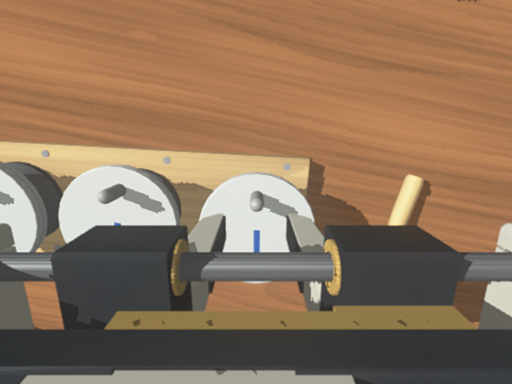

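The wrist picture shows head c's knob at (257,200), centred between the fingers and where predicted. Descend, close loosely around it, then turn.

Emit:
apply_moves(
  series=[
    [[0,0,16],[0,0,0]],
    [[0,0,16],[0,0,0]],
    [[0,0,16],[0,0,0]],
    [[0,0,14],[0,0,0]],
    [[0,0,0],[0,0,0]],
  ],
)

```text
t: 2.03
tool_pos: [0.4358, 0.2471, 0.2655]
orientation: [0.304, -3.122, 0.003]
force: [-0.5, -0.4, 0.2]
opening: 0.0393
gripper_force: 0.0
```

Emit:
apply_moves(
  series=[
    [[0,0,0],[0,0,0]],
    [[0,0,0],[0,0,0]],
    [[0,0,0],[0,0,0]],
    [[0,0,0],[0,0,0]],
  ],
  claw=0.2,
)

```text
t: 2.37
tool_pos: [0.4376, 0.2479, 0.27]
orientation: [-0.308, 3.125, 0.001]
force: [-0.1, -0.7, -0.4]
opening: 0.02
gripper_force: 0.0
```

Emit:
apply_moves(
  series=[
    [[-0.05,2,0],[0,0,0.06]],
    [[-0.24,4.07,0],[0,0,0.12]],
    [[-0.24,4.07,0],[0,0,0.12]],
    [[-0.24,4.07,0],[0,0,0.12]],
    [[-0.24,4.07,0],[0,0,0.12]],
    [[-0.24,4.07,0],[0,0,0.12]],
  ],
)

```text
t: 2.87
tool_pos: [0.4403, 0.2696, 0.2696]
orientation: [0.73, 3.055, 0.0]
force: [0.9, -1.8, 1.9]
opening: 0.0183
gripper_force: 0.9
```

Emit:
apply_moves(
  series=[
    [[-0.24,4.07,0],[0,0,0.12]],
    [[-0.24,4.07,0],[0,0,0.12]],
    [[-0.24,4.07,0],[0,0,0.12]],
    [[-0.24,4.07,0],[0,0,0.12]],
  ],
)

```text
t: 3.2
tool_pos: [0.4507, 0.2819, 0.2695]
orientation: [1.435, 2.794, 0.0]
force: [-1.0, -1.6, 0.5]
opening: 0.0186
gripper_force: 0.9
```

Emit:
apply_moves(
  series=[
    [[-0.24,4.07,0],[0,0,0.12]],
    [[-0.24,4.07,0],[0,0,0.12]],
    [[-0.24,4.07,0],[0,0,0.12]],
  ],
)

```text
t: 3.45
tool_pos: [0.4616, 0.2872, 0.2694]
orientation: [1.912, 2.492, 0.0]
force: [-1.7, -2.6, 2.0]
opening: 0.0187
gripper_force: 0.8
```

Emit:
apply_moves(
  series=[
    [[0,0,0],[0,0,0]],
    [[0,0,0],[0,0,0]],
    [[0,0,0],[0,0,0]],
  ],
)

```text
t: 3.7
tool_pos: [0.4614, 0.2871, 0.2691]
orientation: [1.9, 2.502, 0.001]
force: [0.4, -0.2, 0.1]
opening: 0.0186
gripper_force: 0.0
```

Emit:
apply_moves(
  series=[
    [[0,0,-15],[0,0,0]],
    [[0,0,-20],[0,0,0]],
    [[0,0,-20],[0,0,0]],
    [[0,0,0],[0,0,0]],
  ],
)

```text
t: 4.03
tool_pos: [0.4625, 0.2877, 0.3285]
orientation: [1.899, 2.499, 0.01]
force: [-0.0, 1.6, 0.0]
opening: 0.0186
gripper_force: 0.0
```

```bash
python3 -c "
from h import *
x,y,a=kn('b');plan(x,y,.325,a)"
```

```text
t 4.0333 pos [0.4625 0.2877 0.3285] yang 0.271 z [ 0.0061  0.0031 -1.    ] shift [-154.4  -52.5    2.9] turnz -1.347 F [-0.   1.6  0. ] q [0.46 0.03 1.74 0.   1.37 0.19]
```

Emit:
apply_moves(
  series=[
    [[-38.6,-13.1,0],[0,0,0]],
    [[-38.6,-13.1,0],[0,0,0]],
    [[-38.6,-13.1,0],[0,0,0]],
    [[-38.6,-13.1,0],[0,0,0]],
    [[0,0,0],[0,0,-0.12]],
    [[0,0,0],[0,0,-0.12]],
    [[0,0,0],[0,0,-0.12]],
    [[0,0,0],[0,0,-0.12]],
    [[0,0,0],[0,0,-0.12]],
    [[0,0,0],[0,0,-0.12]],
  ],
  claw=0.42,
)

```text
t: 4.87
tool_pos: [0.4515, 0.1242, 0.3231]
orientation: [-0.89, -3.013, 0.0]
force: [0.4, -0.2, -0.4]
opening: 0.0393
gripper_force: 0.0
```

Emit:
apply_moves(
  series=[
    [[0,0,0],[0,0,-0.12]],
    [[0,0,0],[0,0,-0.12]],
    [[0,0,0],[0,0,-0.12]],
    [[0,0,0],[0,0,-0.12]],
    [[0,0,0],[0,0,-0.12]],
    [[0,0,0],[0,0,-0.03]],
    [[0,0,0],[0,0,0]],
    [[0,0,0],[0,0,0]],
  ],
)

```text
t: 5.53
tool_pos: [0.4515, 0.1243, 0.3233]
orientation: [0.074, -3.14, 0.0]
force: [-0.2, 0.1, 0.4]
opening: 0.0387
gripper_force: 0.0
```

```bash
python3 -c "
from h import *
x,y,a=kn('b');plan(x,y,.27,a)
im,d,c=snap('wrist');cv2.imwrite('pics/w2.png',im);print([proj(c,(x,y,.102)),proj(c,(x,y,.072))])"
```

```text
t 5.5333 pos [0.4515 0.1243 0.3233] yang 1.618 z [-4.e-04 -0.e+00 -1.e+00] shift [-1.7  0.5 53.3] turnz 0.0 F [-0.2  0.1  0.4] q [ 0.16 -0.18  1.94  0.    1.38 -1.46]
[(np.float64(256.0910476149297), np.float64(212.56608869079037)), (np.float64(256.0672987940936), np.float64(201.75167725852367))]
```

View pics/w2.png

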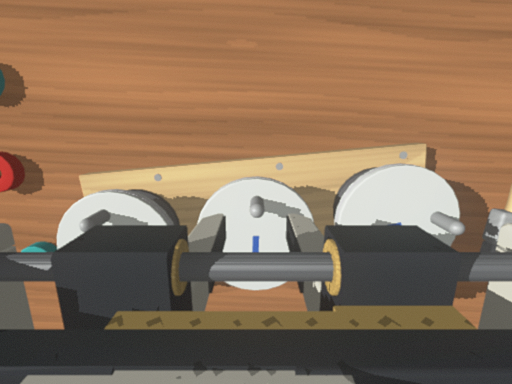

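Head c's knob has turned, now at (445,222), about a quarter turn. Knob b is at (257,207), centred between the fingers. Same routine on b.

Emit:
apply_moves(
  series=[
    [[-1.7,0.5,14],[0,0,0]],
    [[0,0,14],[0,0,0]],
    [[0,0,14],[0,0,0]],
    [[0,0,11],[0,0,0]],
    [[0,0,0],[0,0,0]],
  ],
)

```text
t: 6.0
tool_pos: [0.4523, 0.1247, 0.268]
orientation: [0.073, -3.137, 0.001]
force: [-0.0, -0.1, -0.5]
opening: 0.0389
gripper_force: 0.0
```

Emit:
apply_moves(
  series=[
    [[0,0,0],[0,0,0]],
    [[0,0,0],[0,0,0]],
    [[0,0,0],[0,0,0]],
    [[0,0,0],[0,0,0]],
  ],
  claw=0.2,
)

```text
t: 6.33
tool_pos: [0.4539, 0.125, 0.2717]
orientation: [-0.074, 3.139, 0.0]
force: [-0.0, 0.2, 0.3]
opening: 0.0199
gripper_force: 0.0
```

Emit:
apply_moves(
  series=[
    [[-0.05,2,0],[0,0,0.06]],
    [[-0.24,4.07,0],[0,0,0.12]],
    [[-0.24,4.07,0],[0,0,0.12]],
    [[-0.24,4.07,0],[0,0,0.12]],
    [[-0.24,4.07,0],[0,0,0.12]],
    [[-0.24,4.07,0],[0,0,0.12]],
  ],
)

```text
t: 6.83
tool_pos: [0.4598, 0.1463, 0.2714]
orientation: [0.956, 2.992, 0.001]
force: [0.2, -0.4, -0.1]
opening: 0.0185
gripper_force: 0.0
```

Emit:
apply_moves(
  series=[
    [[-0.24,4.07,0],[0,0,0.12]],
    [[-0.24,4.07,0],[0,0,0.12]],
    [[-0.24,4.07,0],[0,0,0.12]],
    [[-0.24,4.07,0],[0,0,0.12]],
  ],
)

```text
t: 7.17
tool_pos: [0.4721, 0.1569, 0.2714]
orientation: [1.64, 2.679, 0.001]
force: [-0.4, 0.2, -1.4]
opening: 0.0186
gripper_force: 0.1
```

Emit:
apply_moves(
  series=[
    [[-0.24,4.07,0],[0,0,0.12]],
    [[-0.24,4.07,0],[0,0,0.12]],
    [[-0.24,4.07,0],[0,0,0.12]],
  ],
)

```text
t: 7.42
tool_pos: [0.4838, 0.1605, 0.2714]
orientation: [2.093, 2.342, 0.001]
force: [0.7, 0.0, 0.5]
opening: 0.0185
gripper_force: 0.0
```

Emit:
apply_moves(
  series=[
    [[0,0,0],[0,0,0]],
    [[0,0,0],[0,0,0]],
    [[0,0,0],[0,0,0]],
  ],
)

```text
t: 7.67
tool_pos: [0.4833, 0.1603, 0.271]
orientation: [2.082, 2.353, 0.0]
force: [-0.4, 0.2, -0.7]
opening: 0.0184
gripper_force: 0.0
```

Emit:
apply_moves(
  series=[
    [[0,0,-15],[0,0,0]],
    [[0,0,-20],[0,0,0]],
    [[0,0,-20],[0,0,0]],
    [[0,0,0],[0,0,0]],
    [[0,0,0],[0,0,0]],
  ],
)

```text
t: 8.08
tool_pos: [0.4837, 0.1604, 0.3271]
orientation: [2.083, 2.35, 0.004]
force: [0.7, -0.6, -1.3]
opening: 0.0185
gripper_force: 0.0
```

```bash
python3 -c "
from h import *
x,y,a=kn('a');plan(x,y,.325,a)"
```

```text
t 8.0833 pos [0.4837 0.1604 0.3271] yang 0.12 z [ 3.1e-03  6.0e-04 -1.0e+00] shift [-169.3  -31.3    1.9] turnz -1.707 F [ 0.7 -0.6 -1.3] q [ 0.22 -0.07  1.83 -0.    1.37  0.1 ]
```

Emit:
apply_moves(
  series=[
    [[-33.9,-6.3,0],[0,0,0]],
    [[-33.9,-6.3,0],[0,0,0]],
    [[-33.9,-6.3,0],[0,0,0]],
    [[-33.9,-6.3,0],[0,0,0]],
    [[-33.9,-6.3,0],[0,0,0]],
    [[0,0,0],[0,0,-0.122]],
    [[0,0,0],[0,0,-0.122]],
    [[0,0,0],[0,0,-0.122]],
    [[0,0,0],[0,0,-0.122]],
    [[0,0,0],[0,0,-0.122]],
    [[0,0,0],[0,0,-0.122]],
    [[0,0,0],[0,0,-0.122]],
  ],
  claw=0.42,
)

```text
t: 9.08
tool_pos: [0.4714, -0.0117, 0.324]
orientation: [-0.914, -3.003, 0.001]
force: [1.1, 0.7, 0.3]
opening: 0.0391
gripper_force: 0.0
```

Emit:
apply_moves(
  series=[
    [[0,0,0],[0,0,-0.122]],
    [[0,0,0],[0,0,-0.122]],
    [[0,0,0],[0,0,-0.122]],
    [[0,0,0],[0,0,-0.122]],
    [[0,0,0],[0,0,-0.122]],
    [[0,0,0],[0,0,-0.122]],
    [[0,0,0],[0,0,-0.122]],
    [[0,0,0],[0,0,0]],
    [[0,0,0],[0,0,0]],
  ],
)

```text
t: 9.83
tool_pos: [0.4716, -0.0117, 0.3245]
orientation: [0.395, -3.115, -0.001]
force: [-0.6, -0.4, 0.6]
opening: 0.0388
gripper_force: 0.0
```

```bash
python3 -c "
from h import *
x,y,a=kn('a');plan(x,y,.27,a)
im,d,c=snap('wrist');cv2.imwrite('pics/w3.png',im);print([proj(c,(x,y,.102)),proj(c,(x,y,.072))])"
```

```text
t 9.8333 pos [ 0.4716 -0.0117  0.3245] yang 1.823 z [-1.8e-03  3.0e-04 -1.0e+00] shift [-1.6 -0.1 54.5] turnz -0.005 F [-0.6 -0.4  0.6] q [-0.13 -0.17  1.93  0.    1.38 -1.96]
[(np.float64(254.95583443816443), np.float64(212.0922771849482)), (np.float64(255.04474093551013), np.float64(201.43723885761386))]
```

View pics/w3.png

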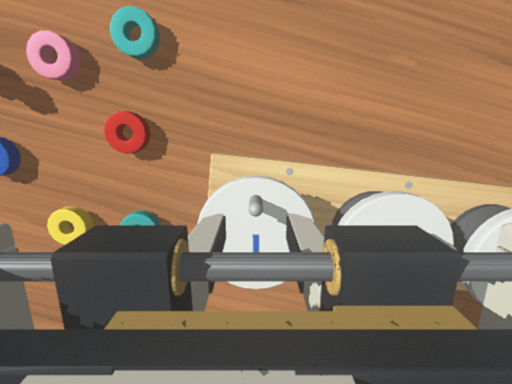

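Knob a at (256,206) is centred between the fingers. The red ring is at (126,132).

Emit:
apply_moves(
  series=[
    [[-1.6,0,14],[0,0,0]],
    [[0,0,14],[0,0,0]],
    [[0,0,14],[0,0,0]],
    [[0,0,12],[0,0,0]],
    [[0,0,0],[0,0,0]],
  ],
)

```text
t: 10.3
tool_pos: [0.4723, -0.0112, 0.2686]
orientation: [0.396, -3.112, -0.002]
force: [-0.8, -0.0, -0.4]
opening: 0.0389
gripper_force: 0.0
```

Emit:
apply_moves(
  series=[
    [[0,0,0],[0,0,0]],
    [[0,0,0],[0,0,0]],
    [[0,0,0],[0,0,0]],
    [[0,0,0],[0,0,0]],
  ],
  claw=0.2,
)

```text
t: 10.63
tool_pos: [0.474, -0.0114, 0.2727]
orientation: [-0.399, 3.115, -0.001]
force: [0.2, -0.5, -0.0]
opening: 0.0199
gripper_force: 0.0
```

Emit:
apply_moves(
  series=[
    [[-0.05,2,0],[0,0,0.06]],
    [[-0.24,4.07,0],[0,0,0.12]],
    [[-0.24,4.07,0],[0,0,0.12]],
    [[-0.24,4.07,0],[0,0,0.12]],
    [[-0.24,4.07,0],[0,0,0.12]],
    [[-0.24,4.07,0],[0,0,0.12]],
  ],
)

```text
t: 11.13
tool_pos: [0.4754, 0.0107, 0.2725]
orientation: [0.641, 3.074, 0.0]
force: [-1.3, 0.4, 0.6]
opening: 0.0184
gripper_force: 0.0
```

Emit:
apply_moves(
  series=[
    [[-0.24,4.07,0],[0,0,0.12]],
    [[-0.24,4.07,0],[0,0,0.12]],
    [[-0.24,4.07,0],[0,0,0.12]],
    [[-0.24,4.07,0],[0,0,0.12]],
  ],
)

```text
t: 11.47
tool_pos: [0.4852, 0.0237, 0.2724]
orientation: [1.353, 2.834, 0.001]
force: [0.4, -0.0, -0.3]
opening: 0.0185
gripper_force: 0.0
```

Emit:
apply_moves(
  series=[
    [[-0.24,4.07,0],[0,0,0.12]],
    [[-0.24,4.07,0],[0,0,0.12]],
    [[-0.24,4.07,0],[0,0,0.12]],
  ],
)

```text
t: 11.72
tool_pos: [0.4959, 0.0296, 0.2724]
orientation: [1.839, 2.546, 0.001]
force: [-0.4, 0.5, 0.6]
opening: 0.0192
gripper_force: 0.0
```

Emit:
apply_moves(
  series=[
    [[0,0,0],[0,0,0]],
    [[0,0,0],[0,0,0]],
    [[0,0,0],[0,0,0]],
  ],
)

```text
t: 11.97
tool_pos: [0.4955, 0.0293, 0.272]
orientation: [1.826, 2.556, 0.0]
force: [0.1, 0.0, -0.4]
opening: 0.0186
gripper_force: 0.0
```

Emit:
apply_moves(
  series=[
    [[0,0,-15],[0,0,0]],
    [[0,0,-20],[0,0,0]],
    [[0,0,-20],[0,0,0]],
    [[0,0,0],[0,0,0]],
    [[0,0,0],[0,0,0]],
  ],
)

```text
t: 12.38
tool_pos: [0.496, 0.0293, 0.328]
orientation: [1.827, 2.552, 0.003]
force: [0.9, 0.1, 0.2]
opening: 0.0188
gripper_force: 0.0
```

```bash
python3 -c "
from h import *
plan(.4514,-.157,.325,-.1)
for n in('scene','side'):
    im,d,c=snap(n);P=cloud(d,c);np.savez(n+'1.npz',im=im,d=d)
    for k,(x,y,h) in D.items():
        r=np.hypot(P[...,0]-x,P[...,1]-y);q=P[(d>0)&(P[...,2]>.083)&(P[...,2]<.11)&(r<.055)]
        m=q.mean(0)if len(q) else np.zeros(3);print(n,k,len(q),m.round(4),'head',(np.arctan2(y-m[1],x-m[0])-.137).round(2))
"
```

```text
t 12.3833 pos [0.496  0.0293 0.328 ] yang 0.328 z [ 3.e-03 -2.e-04 -1.e+00] shift [-162.  -102.2    2.9] turnz 0.428 F [0.9 0.1 0.2] q [-0.04 -0.1   1.87 -0.    1.38 -0.37]
scene a 26 [0.4857 0.0284 0.0944] head -1.13
scene b 27 [0.4699 0.1576 0.0954] head -1.2
scene c 32 [0.4623 0.2908 0.0953] head -1.49
side a 27 [0.4836 0.0185 0.0954] head -0.9
side b 9 [0.47   0.1494 0.091 ] head -1.06
side c 23 [0.4602 0.2822 0.0944] head -1.36
```

```bash
python3 -c "
from h import *
x,y,a=kn('a',-1.02);plan(x,y,.272,a)
im,d,c=snap('scene');P=cloud(d,c)
for k,(x,y,h) in D.items():
        r=np.hypot(P[...,0]-x,P[...,1]-y);q=P[(d>0)&(P[...,2]>.083)&(P[...,2]<.11)&(r<.055)]
        m=q.mean(0);print(k,len(q),m.round(4),'head',(np.arctan2(y-m[1],x-m[0])-.137).round(2))
"
```

```text
t 12.4833 pos [0.4951 0.0294 0.3258] yang 0.327 z [-0.001  0.    -1.   ] shift [ -2.1 -12.1  53.8] turnz -0.361 F [-0.1 -0.9 -0.8] q [-0.04 -0.1   1.87  0.    1.38 -0.37]
a 26 [0.4859 0.0282 0.0943] head -1.13
b 29 [0.47   0.158  0.0952] head -1.21
c 33 [0.4625 0.2908 0.0953] head -1.5
```

a and b have come to rest short of where the fingers left them (they coasted), while c stayed put. I'll nudge a a little further for margin, and feel it again at the same time.

Emit:
apply_moves(
  series=[
    [[-2.1,-12.1,0],[0,0,0]],
    [[0,0,0],[0,0,-0.12]],
    [[0,0,0],[0,0,-0.12]],
    [[0,0,0],[0,0,-0.12]],
    [[0,0,0],[0,0,0]],
    [[0,0,14],[0,0,0]],
    [[0,0,14],[0,0,0]],
    [[0,0,14],[0,0,0]],
    [[0,0,12],[0,0,0]],
    [[0,0,0],[0,0,0]],
    [[0,0,0],[0,0,0]],
  ],
  claw=0.42,
)

```text
t: 13.45
tool_pos: [0.4842, 0.0236, 0.2716]
orientation: [-1.346, -2.836, 0.001]
force: [-0.5, -0.0, 0.1]
opening: 0.039
gripper_force: 0.0
```

Emit:
apply_moves(
  series=[
    [[0,0,0],[0,0,0]],
    [[0,0,0],[0,0,0]],
    [[0,0,0],[0,0,0]],
    [[0,0,0],[0,0,0]],
  ],
  claw=0.18,
)

```text
t: 13.78
tool_pos: [0.4851, 0.0235, 0.2735]
orientation: [1.345, 2.838, 0.001]
force: [-0.4, 1.2, 0.9]
opening: 0.0183
gripper_force: 0.0
```

Emit:
apply_moves(
  series=[
    [[-0.05,2,0],[0,0,0.06]],
    [[-0.05,2,0],[0,0,0.06]],
    [[-0.05,2,0],[0,0,0.06]],
    [[-0.05,2,0],[0,0,0.06]],
  ],
)

```text
t: 14.12
tool_pos: [0.4917, 0.0279, 0.2732]
orientation: [1.679, 2.655, 0.001]
force: [0.2, 0.5, 0.0]
opening: 0.0168
gripper_force: 0.0
```

Emit:
apply_moves(
  series=[
    [[-0.05,2,0],[0,0,0.06]],
    [[-0.05,2,0],[0,0,0.06]],
  ],
)

```text
t: 14.28
tool_pos: [0.4954, 0.0294, 0.2732]
orientation: [1.835, 2.549, 0.001]
force: [0.1, 0.8, 0.0]
opening: 0.0168
gripper_force: 0.0
```

Emit:
apply_moves(
  series=[
    [[0,1,0],[0,0,0.03]],
    [[0,0,0],[0,0,0]],
    [[0,0,0],[0,0,0]],
    [[0,0,0],[0,0,0]],
    [[0,0,0],[0,0,0]],
    [[0,0,0],[0,0,0]],
    [[0,0,0],[0,0,0]],
    [[0,0,0],[0,0,0]],
    [[0,0,0],[0,0,0]],
  ],
)

```text
t: 15.03
tool_pos: [0.4961, 0.0297, 0.2727]
orientation: [1.869, 2.525, 0.0]
force: [0.3, 0.1, -0.2]
opening: 0.0166
gripper_force: 0.0
```

Emit:
apply_moves(
  series=[
    [[0,0,-15],[0,0,0]],
    [[0,0,-20],[0,0,0]],
    [[0,0,-20],[0,0,0]],
    [[0,0,0],[0,0,0]],
    [[0,0,0],[0,0,0]],
  ],
)

```text
t: 15.45
tool_pos: [0.4967, 0.0297, 0.3289]
orientation: [1.868, 2.523, 0.003]
force: [-0.3, -0.1, 0.4]
opening: 0.0168
gripper_force: 0.0
```

```bash
python3 -c "
from h import *
x,y,a=kn('c',-1.43);plan(x,y,.325,a)
im,d,c=snap('scene');P=cloud(d,c)
for k,(x,y,h) in D.items():
        r=np.hypot(P[...,0]-x,P[...,1]-y);q=P[(d>0)&(P[...,2]>.083)&(P[...,2]<.11)&(r<.055)]
        m=q.mean(0);print(k,len(q),m.round(4),'head',(np.arctan2(y-m[1],x-m[0])-.137).round(2))
"
```

```text
t 15.45 pos [0.4967 0.0297 0.3289] yang 0.296 z [ 2.9e-03 -1.0e-04 -1.0e+00] shift [256.2  40.9   3.8] turnz 0.018 F [-0.3 -0.1  0.4] q [-0.04 -0.1   1.86 -0.    1.38 -0.34]
a 24 [0.4966 0.0331 0.0954] head -1.45
b 30 [0.4701 0.1578 0.0946] head -1.21
c 33 [0.4625 0.2911 0.0954] head -1.5
```

Two heads (a, b) are free. I'll confirm c by turning it back a little.

Emit:
apply_moves(
  series=[
    [[36.6,5.8,0],[0,0,0]],
    [[36.6,5.8,0],[0,0,0]],
    [[36.6,5.8,0],[0,0,0]],
    [[36.6,5.8,0],[0,0,0]],
    [[36.6,5.8,0],[0,0,0]],
    [[36.6,5.8,0],[0,0,0]],
    [[36.6,6.1,0],[0,0,0]],
    [[0,0,0],[0,0,0]],
    [[0,0,0],[0,0,0]],
  ],
  claw=0.42,
)

```text
t: 16.25
tool_pos: [0.4593, 0.2882, 0.3258]
orientation: [-1.864, -2.527, 0.004]
force: [0.7, -0.9, 0.6]
opening: 0.0388
gripper_force: 0.0
```

```bash
python3 -c "
from h import *
x,y,a=kn('c',-1.43);plan(x,y,.272,a)
im,d,c=snap('wrist');P=cloud(d,c)
q=P[(d>0)&(P[...,2]>.083)&(P[...,2]<.108)&(np.hypot(P[...,0]-x,P[...,1]-y)<.016)];print((x,y),len(q),q.mean(0) if len(q) else 0)
cv2.imwrite('pics/w4.png',im)"
```

```text
t 16.25 pos [0.4593 0.2882 0.3258] yang 0.3 z [-0.0026 -0.0013 -1.    ] shift [-2.   1.4 53.8] turnz 0.022 F [ 0.7 -0.9  0.6] q [0.47 0.03 1.74 0.   1.37 0.17]
(np.float64(0.46107593767708044), np.float64(0.2866965114622082)) 224 [0.45926527 0.28960868 0.09776992]
```

View pics/w4.png

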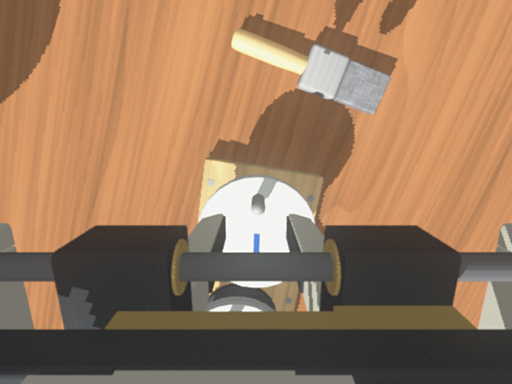

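Knob c is at (258,205), centred between the fingers.

Emit:
apply_moves(
  series=[
    [[-2,1,14],[0,0,0]],
    [[0,0,14],[0,0,0]],
    [[0,0,14],[0,0,0]],
    [[0,0,12],[0,0,0]],
    [[0,0,0],[0,0,0]],
  ],
)

```text
t: 16.72
tool_pos: [0.4611, 0.2832, 0.2701]
orientation: [-1.87, -2.521, 0.008]
force: [-0.6, 0.2, -0.6]
opening: 0.0391
gripper_force: 0.0
```

Emit:
apply_moves(
  series=[
    [[0,0,0],[0,0,0]],
    [[0,0,0],[0,0,0]],
    [[0,0,0],[0,0,0]],
    [[0,0,0],[0,0,0]],
  ],
  claw=0.18,
)

```text
t: 17.05
tool_pos: [0.4625, 0.2852, 0.2748]
orientation: [1.869, 2.524, 0.002]
force: [-0.0, -0.6, 0.5]
opening: 0.0187
gripper_force: 0.0
```

Emit:
apply_moves(
  series=[
    [[-0.05,-2,0],[0,0,-0.06]],
    [[-0.05,-2,0],[0,0,-0.06]],
    [[-0.05,-2,0],[0,0,-0.06]],
    [[-0.05,-2,0],[0,0,-0.06]],
  ],
)

```text
t: 17.38
tool_pos: [0.4551, 0.2822, 0.2747]
orientation: [1.549, 2.732, 0.003]
force: [0.7, 0.9, -0.4]
opening: 0.0165
gripper_force: 1.0
```

Emit:
apply_moves(
  series=[
    [[-0.05,-2,0],[0,0,-0.06]],
  ],
)

```text
t: 17.47
tool_pos: [0.4533, 0.2812, 0.2747]
orientation: [1.466, 2.777, 0.003]
force: [1.6, 1.7, -0.9]
opening: 0.0166
gripper_force: 1.1
```

Emit:
apply_moves(
  series=[
    [[-0.05,-2,0],[0,0,-0.06]],
  ],
)

```text
t: 17.55
tool_pos: [0.4517, 0.2801, 0.2746]
orientation: [1.382, 2.82, 0.003]
force: [1.1, 2.9, -1.3]
opening: 0.0168
gripper_force: 1.2
```

Emit:
apply_moves(
  series=[
    [[0,0,0],[0,0,0]],
    [[0,0,0],[0,0,0]],
    [[0,0,0],[0,0,0]],
  ],
)

```text
t: 17.8
tool_pos: [0.4515, 0.2797, 0.2741]
orientation: [1.39, 2.817, 0.0]
force: [0.2, 0.2, 0.6]
opening: 0.0168
gripper_force: 0.0
```

c binds: the drag reversed with direction (about 3 N against the motion, 1.1 N on the pad). Lift and plan the ring grasp.

Emit:
apply_moves(
  series=[
    [[0,0,-15],[0,0,0]],
    [[0,0,-25],[0,0,0]],
    [[0,0,-25],[0,0,0]],
    [[0,0,0],[0,0,0]],
  ],
)

```text
t: 18.13
tool_pos: [0.4529, 0.2804, 0.3446]
orientation: [1.387, 2.813, 0.01]
force: [1.2, -0.1, 0.2]
opening: 0.0168
gripper_force: 0.0
```

```bash
python3 -c "
from h import *
z=np.load('side0.npz');c=robot.calibration('side');im=z['im'];P=cloud(z['d'],c)
hsv=cv2.cvtColor(im,cv2.COLOR_BGR2HSV)
S=hsv[...,1];H=hsv[...,0]
for nm,lo,hi,s in(('teal',80,97,120),('yellow',24,34,170),('pink',165,174,60),('blue',105,125,150),('red',0,4,190)):
    m=((H>=lo)&(H<=hi)&(S>s)&(P[...,2]<.03)&(P[...,2]>.004)&(P[...,0]>.25)&(P[...,0]<.8)).astype(np.uint8)
    k,l,st,ce=cv2.connectedComponentsWithStats(m)
    for i in range(1,k):
        if st[i,4]>60: print(nm,ce[i].round(),st[i,4],ray(c,*ce[i],.012).round(3))
plan(.4514,-.157,.33,0)"
```

```text
teal [285. 251.] 207 [ 0.557 -0.13   0.012]
teal [208. 284.] 245 [ 0.355 -0.167  0.012]
yellow [303. 276.] 254 [ 0.572 -0.209  0.012]
pink [233. 308.] 293 [ 0.395 -0.243  0.012]
blue [292. 315.] 275 [ 0.512 -0.297  0.012]
red [247. 271.] 229 [ 0.451 -0.16   0.012]
t 18.1333 pos [0.4529 0.2804 0.3446] yang 0.654 z [ 0.0072  0.0035 -1.    ] shift [-346.1 -267.6   13. ] turnz 0.654 F [ 1.2 -0.1  0.2] q [ 0.46 -0.02  1.75 -0.    1.4  -0.2 ]
```

Emit:
apply_moves(
  series=[
    [[-31.5,-24.3,1],[0,0,0]],
    [[-31.5,-24.3,1],[0,0,0]],
    [[-31.5,-24.3,1],[0,0,0]],
    [[-31.5,-24.3,1],[0,0,0]],
    [[-31.5,-24.3,1],[0,0,0]],
    [[-31.5,-24.3,1],[0,0,0]],
    [[-31.5,-24.3,1],[0,0,0]],
    [[-31.5,-24.3,1],[0,0,0]],
    [[-31.5,-24.3,1],[0,0,0]],
    [[-31.5,-24.3,1],[0,0,0]],
    [[-31.5,-24.3,1],[0,0,0]],
    [[0,0,0],[0,0,0.109]],
  ],
  claw=0.72,
)

```text
t: 19.13
tool_pos: [0.4503, -0.1638, 0.3279]
orientation: [1.538, 2.737, -0.004]
force: [0.9, -0.1, -0.3]
opening: 0.067
gripper_force: 0.0
```

Emit:
apply_moves(
  series=[
    [[0,0,0],[0,0,0.109]],
    [[0,0,0],[0,0,0.109]],
    [[0,0,0],[0,0,0.109]],
    [[0,0,0],[0,0,0.109]],
    [[0,0,0],[0,0,0.109]],
    [[0,0,0],[0,0,0]],
    [[0,0,0],[0,0,0]],
  ],
)

```text
t: 19.72
tool_pos: [0.4509, -0.158, 0.3277]
orientation: [2.216, 2.226, -0.0]
force: [0.3, -0.3, 0.8]
opening: 0.0671
gripper_force: 0.0
```

```bash
python3 -c "
from h import *
plan(.4514,-.157,.193,0)
im,d,c=snap('wrist');hsv=cv2.cvtColor(im,cv2.COLOR_BGR2HSV)
m=(((hsv[...,0]<5)|(hsv[...,0]>175))&(hsv[...,1]>180)).astype(np.uint8)
k,l,st,ce=cv2.connectedComponentsWithStats(m)
for i in range(1,k):
    if st[i,4]>60:
        ct=cv2.findContours((l==i).astype(np.uint8),0,2)[0][0];e=cv2.fitEllipse(ct)
        print(st[i],e,ray(c,*e[0],.010))
cv2.imwrite('pics/w5.png',im)"
```

```text
t 19.7167 pos [ 0.4509 -0.158   0.3277] yang 0.004 z [-0.e+00 -1.e-04 -1.e+00] shift [  1.    0.5 134.6] turnz 0.004 F [ 0.3 -0.3  0.8] q [-0.44 -0.16  1.91 -0.    1.38 -0.45]
[238 166  37  35 490] ((255.73109436035156, 182.90660095214844), (29.561737060546875, 35.200408935546875), 109.41351318359375) [ 0.45041523 -0.15783338  0.01      ]
```

View pics/w5.png

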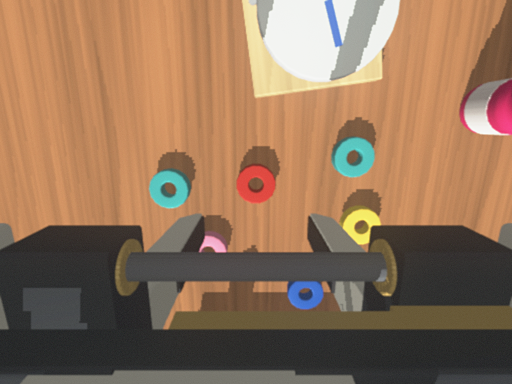

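Red ring at (256,184) sits right between the fingers, clear of the teal (354,157), (169,189) and pink (213,246) ones.

Emit:
apply_moves(
  series=[
    [[0,0,35],[0,0,0]],
    [[0,0,35],[0,0,0]],
    [[0,0,30],[0,0,0]],
    [[0,0,15],[0,0,0]],
    [[0,0,10],[0,0,0]],
    [[0,0,6],[0,0,0]],
    [[0,0,3],[0,0,0]],
    [[0,0,0],[0,0,0]],
    [[0,0,0],[0,0,0]],
    [[0,0,0],[0,0,0]],
  ],
)

```text
t: 20.6
tool_pos: [0.4516, -0.1583, 0.1951]
orientation: [2.217, 2.222, 0.001]
force: [0.3, -0.3, 0.1]
opening: 0.0668
gripper_force: 0.0
```

Emit:
apply_moves(
  series=[
    [[0,0,0],[0,0,0]],
    [[0,0,0],[0,0,0]],
    [[0,0,0],[0,0,0]],
    [[0,0,0],[0,0,0]],
    [[0,0,0],[0,0,0]],
    [[0,0,0],[0,0,0]],
    [[0,0,0],[0,0,0]],
    [[0,0,0],[0,0,0]],
  ],
  claw=0.3,
  newtons=8,
)

```text
t: 21.27
tool_pos: [0.451, -0.158, 0.1939]
orientation: [2.219, 2.223, 0.0]
force: [-1.0, 0.4, 4.1]
opening: 0.0427
gripper_force: 8.0
```

Emit:
apply_moves(
  series=[
    [[0,0,-6],[0,0,0]],
    [[0,0,-15],[0,0,0]],
    [[0,0,-25],[0,0,0]],
    [[0,0,-30],[0,0,0]],
    [[0,0,-30],[0,0,0]],
    [[0,0,-30],[0,0,0]],
    [[0,0,-20],[0,0,0]],
    [[0,0,-10],[0,0,0]],
    [[10,0,0],[0,0,0]],
    [[20,0,0],[0,0,0]],
    [[30,0,0],[0,0,0]],
    [[35,0,0],[0,0,0]],
  ],
)

```text
t: 22.27
tool_pos: [0.4499, -0.0622, 0.3575]
orientation: [-2.22, -2.219, 0.003]
force: [0.6, 0.4, -0.3]
opening: 0.0428
gripper_force: 8.0
```

Emit:
apply_moves(
  series=[
    [[35,0,0],[0,0,0]],
    [[35,0,0],[0,0,0]],
    [[35,0,0],[0,0,0]],
    [[35,0,0],[0,0,0]],
    [[35,0,0],[0,0,0]],
    [[35,0,0],[0,0,0]],
    [[35,0,0],[0,0,0]],
    [[25,1,0],[0,0,0]],
    [[14,1,0],[0,0,0]],
    [[0,0,0],[0,0,0]],
    [[0,0,0],[0,0,0]],
    [[0,0,0],[0,0,0]],
  ],
)

```text
t: 23.27
tool_pos: [0.4516, 0.2206, 0.3583]
orientation: [-2.218, -2.223, 0.004]
force: [0.1, 0.4, -0.8]
opening: 0.043
gripper_force: 8.0
```

```bash
python3 - <<'E'
from h import *
from scipy.optimize import least_squares
plan(.4534,.2812,.36,0);print(robot.read_state()["opening"])
im,d,c=snap('wrist');P=cloud(d,c)
for n in("wrist","scene","side"):
    if n!="wrist": I,d,cc=snap(n);P=cloud(d,cc)
    q=P[(d>0)&(P[...,2]>.08)&(P[...,2]<.108)&(np.hypot(P[...,0]-.4534,P[...,1]-.2812)<.02)]
    if len(q)<5: print(n,len(q));continue
    s=q[q[:,2]<.098]
    if len(s)<5:s=q
    f=least_squares(lambda p:np.hypot(s[:,0]-p[0],s[:,1]-p[1])-.006,q[:,:2].mean(0),loss="soft_l1",f_scale=.001)
    print(n,len(q),len(s),f.x.round(4),"mean",q.mean(0).round(4),"top",q[q[:,2]>q[:,2].max()-.003].mean(0).round(4))
cv2.imwrite("pics/w6.png",im)
hsv=cv2.cvtColor(im,cv2.COLOR_BGR2HSV)
P=cloud(*[robot.read_camera('wrist')[1],c])
m=(((hsv[...,0]<5)|(hsv[...,0]>175))&(hsv[...,1]>180)&(P[...,2]>.1));print("ring pts",m.sum(),P[m].min(0),P[m].max(0),np.median(P[m],0))
E
```

```text
t 23.2667 pos [0.4516 0.2206 0.3583] yang 0.002 z [-0.0023 -0.0012 -1.    ] shift [60.5  2.  -1.8] turnz 0.002 F [ 0.1  0.4 -0.8] q [ 0.35 -0.11  1.81 -0.    1.44  0.35]
0.042957660687392187
wrist 148 11 [0.4479 0.2814] mean [0.4481 0.2816 0.1005] top [0.4479 0.2816 0.1016]
scene 37 22 [0.4481 0.2832] mean [0.4509 0.2857 0.0942] top [0.4499 0.2834 0.1035]
side 31 23 [0.4489 0.2809] mean [0.4485 0.2775 0.0916] top [0.4489 0.281  0.1009]
ring pts 57 [0.43083126 0.20757066 0.17928683] [0.46963071 0.2279273  0.18176523] [0.44696736 0.21272112 0.18074877]
```

View pics/w6.png

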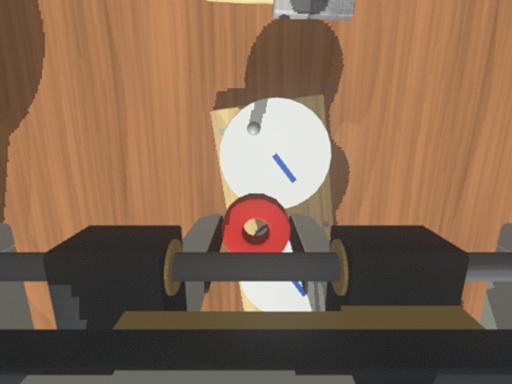

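The ring hangs level in the grip at (257,228). Knob c is at (254,128), so about (0.448, 0.282) by three views. I'll check where the ring's centre is in the grip.

```bash
python3 - <<'E'
from h import *
im=cv2.imread("pics/w6.png");c=robot.calibration("wrist");hsv=cv2.cvtColor(im,cv2.COLOR_BGR2HSV)
m=(((hsv[...,0]<6)|(hsv[...,0]>174))&(hsv[...,1]>150)).astype(np.uint8);m[:190]=0;m[260:]=0
ct=max(cv2.findContours(m,0,1)[0],key=cv2.contourArea)[:,0]
p=np.array([ray(c,*q,.1804)[:2] for q in ct if q[1]<250])
print(p.min(0),p.max(0),cv2.minEnclosingCircle(np.float32(p)))
h=p;A=np.c_[2*p,np.ones(len(p))];s=np.linalg.lstsq(A,(p**2).sum(1),rcond=None)[0];print("fit",s[:2],np.sqrt(s[2]+s[0]**2+s[1]**2))
# hole: non red inside
hm=((1-m)[190:250,230:290]);k,l,st,ce=cv2.connectedComponentsWithStats(hm)
for i in range(1,k): print("hole?",st[i],ray(c,ce[i][0]+230,ce[i][1]+190,.1724))
plan(.4482,.2817,.315,0)
E
```

```text
[0.43025588 0.20758418] [0.47265012 0.24014811] ((0.45137813687324524, 0.21943190693855286), 0.021796151995658875)
fit [0.45149953 0.2193808 ] 0.020982878227125218
hole? [  0   0  60  34 894] [0.45623625 0.23916063 0.1724    ]
hole? [ 13  28  26  26 505] [0.45157614 0.21725627 0.1724    ]
hole? [53 49  7 11 46] [0.47255606 0.20634705 0.1724    ]
t 23.4667 pos [0.4522 0.2202 0.3595] yang 0.001 z [-2.e-04 -2.e-04 -1.e+00] shift [61.5 -4.  44.5] turnz 0.001 F [ 0.5 -0.3 -1.4] q [ 0.35 -0.11  1.81 -0.    1.44  0.35]
```

Emit:
apply_moves(
  series=[
    [[15,-1,10],[0,0,0]],
    [[20,-1,15],[0,0,0]],
    [[15,-1,13],[0,0,0]],
    [[9,-0.5,9],[0,0,0]],
    [[3.5,0,3],[0,0,0]],
    [[0,0,0],[0,0,0]],
    [[0,0,0],[0,0,0]],
    [[0,0,0],[0,0,0]],
    [[0,0,0],[0,0,0]],
  ],
)

```text
t: 24.22
tool_pos: [0.449, 0.283, 0.3107]
orientation: [2.22, 2.222, 0.002]
force: [-0.0, -0.1, -0.6]
opening: 0.0426
gripper_force: 8.0
```

```bash
python3 -c "
from h import *
plan(.4487,.2827,.269,0)
im,d,c=snap('wrist');u,v=proj(c,(.4482,.2817,.102));print(u,v)
a,b=int(u),int(v);cv2.imwrite('pics/w7.png',cv2.resize(im[b-60:b+60,a-80:a+80],None,fx=4,fy=4,interpolation=cv2.INTER_CUBIC))"
```

```text
t 24.2167 pos [0.449  0.283  0.3107] yang 0.001 z [ 1.4e-03  5.0e-04 -1.0e+00] shift [-0.4 -0.4 41.7] turnz 0.001 F [-0.  -0.1 -0.6] q [ 0.47  0.01  1.79 -0.    1.34  0.46]
254.98111244392388 216.97980424705722
```

View pics/w7.png

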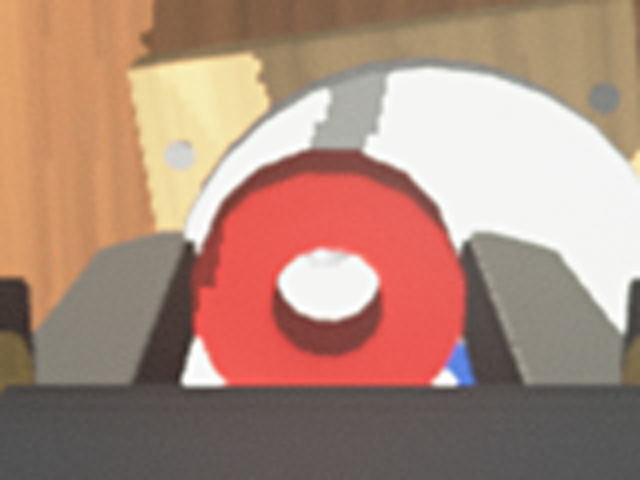

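Through the hole I see only white head, with the knob's grey tip just at its far edge at (325,255). That fits the projected alignment at this oblique view. Lower slowly, watching the force.

Emit:
apply_moves(
  series=[
    [[-0.3,-0.3,4],[0,0,0]],
    [[0,0,4],[0,0,0]],
    [[0,0,3],[0,0,0]],
    [[0,0,2],[0,0,0]],
    [[0,0,2],[0,0,0]],
    [[0,0,1.5],[0,0,0]],
    [[0,0,1.5],[0,0,0]],
    [[0,0,1],[0,0,0]],
    [[0,0,0],[0,0,0]],
  ],
)

```text
t: 25.02
tool_pos: [0.4482, 0.2832, 0.2905]
orientation: [-2.219, -2.224, 0.001]
force: [0.1, 0.5, 0.9]
opening: 0.0427
gripper_force: 8.0
```

Emit:
apply_moves(
  series=[
    [[0,0,1],[0,0,0]],
    [[0,0,1],[0,0,0]],
    [[0,0,1],[0,0,0]],
    [[0,0,1],[0,0,0]],
    [[0,0,0],[0,0,0]],
  ],
)

```text
t: 25.43
tool_pos: [0.4482, 0.2832, 0.2865]
orientation: [-2.219, -2.224, 0.001]
force: [-0.0, -0.0, 0.0]
opening: 0.0425
gripper_force: 8.0
```

Emit:
apply_moves(
  series=[
    [[0,0,2],[0,0,0]],
    [[0,0,3],[0,0,0]],
    [[0,0,3],[0,0,0]],
    [[0,0,3],[0,0,0]],
    [[0,0,2],[0,0,0]],
    [[0,0,1.5],[0,0,0]],
    [[0,0,1],[0,0,0]],
    [[0,0,0],[0,0,0]],
    [[0,0,0],[0,0,0]],
  ],
)

```text
t: 26.18
tool_pos: [0.4483, 0.2832, 0.2712]
orientation: [2.219, 2.224, -0.0]
force: [0.3, -0.7, -0.5]
opening: 0.0428
gripper_force: 8.0
```

Emit:
apply_moves(
  series=[
    [[0,0,0.5],[0,0,0]],
    [[0,0,0.5],[0,0,0]],
    [[0,0,0.5],[0,0,0]],
    [[0,0,0.5],[0,0,0]],
    [[0,0,0],[0,0,0]],
    [[0,0,0],[0,0,0]],
  ],
)

```text
t: 26.68
tool_pos: [0.4482, 0.2832, 0.2692]
orientation: [-2.219, -2.224, 0.0]
force: [0.4, 0.7, -0.3]
opening: 0.0429
gripper_force: 8.0
```

Emit:
apply_moves(
  series=[
    [[0,0,0.4],[0,0,0]],
    [[0,0,0.4],[0,0,0]],
    [[0,0,0.4],[0,0,0]],
    [[0,0,0.4],[0,0,0]],
    [[0,0,0],[0,0,0]],
  ],
)

```text
t: 27.1
tool_pos: [0.4482, 0.2832, 0.2675]
orientation: [-2.219, -2.224, 0.0]
force: [0.3, 0.5, -1.1]
opening: 0.0431
gripper_force: 8.0
```

Emit:
apply_moves(
  series=[
    [[0,0,0.4],[0,0,0]],
    [[0,0,0.4],[0,0,0]],
    [[0,0,0],[0,0,0]],
  ],
)

```text
t: 27.35
tool_pos: [0.4482, 0.2832, 0.2667]
orientation: [-2.219, -2.224, 0.0]
force: [0.5, 0.5, 0.6]
opening: 0.0428
gripper_force: 8.0
```

Underside is within a millimetre of the head; release gently and back off upwards.

Emit:
apply_moves(
  series=[
    [[0,0,0],[0,0,0]],
    [[0,0,0],[0,0,0]],
    [[0,0,0],[0,0,0]],
    [[0,0,0],[0,0,0]],
    [[0,0,0],[0,0,0]],
    [[0,0,0],[0,0,0]],
  ],
  claw=0.72,
)

```text
t: 27.85
tool_pos: [0.4483, 0.2832, 0.2669]
orientation: [-2.219, -2.224, -0.0]
force: [1.1, -0.4, -0.4]
opening: 0.0668
gripper_force: 0.0
```

Emit:
apply_moves(
  series=[
    [[0,0,-5],[0,0,0]],
    [[0,0,-15],[0,0,0]],
    [[0,0,-25],[0,0,0]],
    [[0,0,-30],[0,0,0]],
    [[0,0,-30],[0,0,0]],
    [[0,0,-20],[0,0,0]],
    [[-20,0,0],[0,0,0]],
    [[-30,0,0],[0,0,0]],
    [[-20,0,0],[0,0,0]],
    [[0,0,0],[0,0,0]],
    [[0,0,0],[0,0,0]],
  ],
)

```text
t: 28.77
tool_pos: [0.4485, 0.2126, 0.3924]
orientation: [2.221, 2.221, 0.001]
force: [-0.2, 0.3, -0.2]
opening: 0.0671
gripper_force: 0.0
```

```bash
python3 - <<'E'
from h import *
s=robot.read_state();print(s["t"],s["tool_pos"],s["opening"])
im,d,c=snap('wrist');P=cloud(d,c);hsv=cv2.cvtColor(im,cv2.COLOR_BGR2HSV)
m=((hsv[...,0]<6)|(hsv[...,0]>174))&(hsv[...,1]>150)&(np.hypot(P[...,0]-.448,P[...,1]-.282)<.05)&(d>0)
q=P[m];t=q[q[:,2]>.08];print(len(t),np.median(t,0),t[:,2].std(),cv2.minEnclosingCircle(np.float32(t[:,:2])))
A=np.c_[t[:,:2],np.ones(len(t))];print("slope",np.linalg.lstsq(A,t[:,2],rcond=None)[0][:2])
k=P[(d>0)&(P[...,2]>.095)&(P[...,2]<.108)&(np.hypot(P[...,0]-.448,P[...,1]-.282)<.02)];print("knob",len(k),k.mean(0))
cv2.imwrite("pics/w8.png",im)
E
```

```text
28.7667 [0.44848133 0.21261713 0.39241197] 0.06708587429494446
1004 [0.44542789 0.28226479 0.08840857] 0.0007361411959253302 ((0.44749367237091064, 0.283546507358551), 0.021008525043725967)
slope [-0.00243949 -0.00401462]
knob 119 [0.44797298 0.28163469 0.10021958]
```

View pics/w8.png

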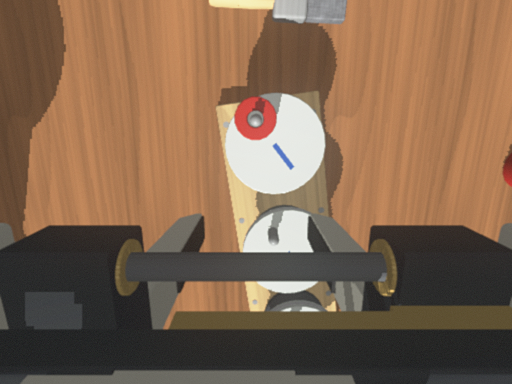

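The red ring at (256,119) lies flat around knob c, its top at 88 mm and within about 2 mm of the knob's axis.

```bash
python3 -c "
from plant import robot
print(robot.close_job())"
```

```text
the job is handed in; nothing more can be done
None
```

Turntable c binds: it dragged in both directions while a and b turned freely, so the red ring now lies flat over its knob, and the job was handed in at about 29 s (no verdict came back).

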